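# Square a laden slate into a pastry display

### The job

The slate serving board with two tarts on it lies askew on the display shelf. Push the corner diagonally opposite its notch so that the notch comes snug against the steel peg and the slate turns around the peg, bearing on it, until its long side meets the rubber stop; then lean on it there with about 10 N for half a second to bed it on the rubber, and let go. Feel for the contacts, for slate chips if pushed hard (30 N); do not lift it, do not touch or shift the tarts, and leave the other things alone.

Things in the scene. Friction and masses are not known exactly. Their poses are not given: they have to be found in the camera images.
- deck: Fixed stainless display shelf plate lying on the counter, 360 (x) by 380 (y) by 6 mm thick; origin at the centre of its underside, on the counter; its top is 6 mm above the counter. Nothing needs to be done to it.
- slate: Dark slate board, 120 mm (its x) by 200 mm (its y) by 12 mm, loose and flat on the deck; its (-x,+y) corner has a 24 mm square notch. Origin on the underside, at the point in the notch where the peg's axis lies when both notch walls bear on the peg: walls at x = +9 and y = -9 mm, outer edges at x = -15, +105 and y = +15, -185 mm from it. Axes along the edges, z up.
- slate_centre (a point): Centre of the slate, half-way up (45, -85, 6 mm from its origin); axes as the slate's. The slate weighs 0.5 to 0.8 kg, slides with a few newtons of friction, and chips if the fingers, the peg or the stop press on it with more than 30 N. The rubber stop takes hold of it only when, with the slate home on peg and stop, the fingers push it with about 10 N (7 to 14 N will do) for half a second.
- push_corner (a point): The slate's corner opposite its notch, half-way up (105, -185, 6 mm from the slate's origin); axes as the slate's. Pushed on the short edge near here towards its +y, the slate turns counter-clockwise from above, the way it must (some 0.4 to 0.75 rad), and the notch moves on to the peg. The edge grips a finger: a push straight at the peg jams, so carry the finger round the peg.
- peg: Fixed upright round steel peg, 18 mm diameter, 40 mm tall; origin on its axis at its foot, on the deck. At the start the notch's seat point stands 5 to 10 mm from it.
- stop: Fixed upright round black rubber post with a small steel cap, 24 mm diameter, 27 mm tall; origin on its axis at its foot, on the deck, about 185 mm from the peg's. When the slate is home its long edge x = +105 mm touches the post: the post's axis is at x = +117 mm, y about -140 mm from the slate's origin. It is set a few mm differently each time.
- tart_a: Tart standing loose on the slate, 60 mm across the top, 48 mm across the foot, 20 mm tall (29 with its berries); origin at the centre of its underside. Nearer the notch. It must stay where it stands on the slate.
- tart_b: The second, equal tart, nearer the pushed end; same origin.
- squeeze: Bystander: white squeeze bottle, 56 mm diameter, 170 mm tall; origin at the centre of its underside.
- bowl: Bystander: white bowl, 110 mm across, 50 mm tall; origin at the centre of its underside.
- jam: Bystander: jam jar, 64 mm diameter, 80 mm tall; origin at the centre of its underside.
Mind the look-alikes: they are no part of the job. Leave any green or orange look-alike of the slate alone.

How it is judged:
On the way, in this order (a step that is already met when the one before it is completed fails the run):
1. the notch bears on the peg (within 3 mm of its seat) while the slate is still askew, its long side at least 10 mm short of the stop (horizontal distance between slate and peg below 0.003 m and x of stop in the frame of slate above 0.127 m), for 0.1 s.
2. with the notch on the peg and the long side on the stop, the fingers push the slate with 7 to 14 N (horizontal distance between slate and peg below 0.0025 m and x of stop in the frame of slate between 0.115 and 0.1188 m and contact force between the fingers and slate between 7 and 14 N), for 0.4 s.
At the end, for the whole second after the job is handed in: The notch sits on the peg (peg axis within 2.5 mm of the seat point), the slate's long side touches the stop (gap under 1.8 mm), the slate lies flat and at rest with both tarts upright on it, and the robot has let go (horizontal distance between slate and peg below 0.0025 m and x of stop in the frame of slate between 0.115 and 0.1188 m and linear speed of slate below 0.005 m/s and angle between slate's own z axis and vertical below 0.03 rad and angle between each of tart_a, tart_b's own z axis and vertical below 0.1 rad and height (world z) of each of tart_a, tart_b above 0.013 m).
It fails at once if the fingers, the peg or the stop press on the slate with more than 30 N (contact force between the fingers and slate above 30 N or contact force between slate and peg above 30 N or contact force between slate and stop above 30 N).
It fails at once if the slate is lifted or tipped (angle between slate's own z axis and vertical above 0.08 rad or height (world z) of slate above 0.012 m).
It fails at once if a tart is touched by the robot, or shifted on the slate by more than about 15 mm (contact force between any of the arm, the fingers and tart_a above 0.3 N or contact force between any of the arm, the fingers and tart_b above 0.3 N or x of any of tart_a, tart_b in the frame of slate below 0.028 m or x of any of tart_a, tart_b in the frame of slate above 0.066 m or y of tart_a in the frame of slate below -0.067 m or y of tart_a in the frame of slate above -0.029 m or y of tart_b in the frame of slate below -0.141 m or y of tart_b in the frame of slate above -0.103 m).
It fails at once if a bystander is moved by more than 15 mm (distance of any of squeeze, bowl, jam from where it was at the start of the episode above 0.015 m).
It also fails if it takes over 64 s, if anything falls off the work surface, if the arm or the gripper's body presses on something with over 40 N, if the wrist force passes 120 N, or if a joint passes its speed limit or range.

### The arm

A 7-joint arm with a two-finger parallel gripper is mounted at the origin on the work surface. World frame = base frame: x ahead of the robot, y to its left, z up, the work surface at z = 0. Lengths are in m, angles in rad, forces in N, time in s.
With the tool pointing down it reaches from about 0.4 to 0.875 m from the base axis. Payload 6.5 kg.
Tool frame: the origin (TCP) lies on the centre line of the jaws, within the pads' length; the fingertips stand 14 mm ahead of it and the grasp point (between the pads) lies 5 mm behind it (ctrl.tip_extent is the distance from the TCP to the fingertips, in m); x points along the fingers, y is the direction in which the jaws open and shut, and the axes are right-handed (so a half turn about x gives the same grasp; the last joint's range is limited). The gripper opens to 85 mm and grips with 20 to 120 N. Pads are 22 mm wide; open, the fingers measure 114 mm over their backs; the gripper's body (76 mm by 85 mm) begins 54 mm behind the grasp point. The pads swing forward as they close: fully open they stand 13 mm farther back than shut.
Start: joints at [-1.181, 0.536, -0.004, 1.538, 0.003, 1.067, -0.071], TCP at [0.286, 0.584, 0.245] pointing down, gripper open.
Joint ranges: [-2.7, 2.7], [-0.37, 2.16], [-1.27, 1.26], [0.24, 2.4], [-1.31, 4.45], [0.19, 1.91], [-2.76, 2.76]. Speed limits (rad/s): [2.39, 2.39, 3.14, 3.14, 3.14, 3.14, 3.14].

### API

Orientations are given as a 3x3 rotation matrix whose columns are the frame's x, y, z axes.
In Python, from station import ctrl, vision gives the robot as it stands.
- The arm moves only by the tool apply_moves, never from a script. Its argument "series" is a list that holds one entry, the list of rows, each a list of 7 numbers: the shift along the tool's x, y, z in cm, then the turn, a rotation vector about the tool's x, y, z in degrees, then the gripper's target within -1 to 1 (fully open at 1, half-way at 0, shut at -1). A call has 1 to 8 rows; each row is the pose to reach, as a shift and turn from the pose commanded when the call began, along the tool's axes at that moment; what a row does not reach only later rows make up. A row lasts 1/10 s, in which the tool goes at most 50 mm and 8.59 degrees, less where a joint would pass 70% of its speed; a pose out of reach is approached as far as the arm can. A call with a gripper value outside its range is refused whole. The fingers move at their own pace and stop on an object; "squeeze" is the grip in N (left out, the last holds). Time passes only in rows, so rows that repeat a pose let the fingers close. It gives the time, the measured TCP pose, the force and the opening at its end, in the units of the state.
- ctrl.sense(): the state, without advancing time (a new reading comes with each control period).
- vision.snapshot(name): name is "scene" or "top" or "wrist"; returns (picture, depth): 420x560x3 uint8, blue, green, red; 420x560 float32, m along the optical axis (not along the pixel's ray), 0 where there is no reading.
- vision.camera_params(name): a dict with "fx", "fy", "cx", "cy" (pixels), "extrinsics" (4x4, takes a point from camera to world coordinates). Camera axes: x right, y up, looking along -z (the intrinsics and any distortion apply to the point x, -y, -z); pixel columns grow to the right and rows downward; lengths in m; the calibration is good to about 2 mm. A picture is of the moment at which its call begins: read the wrist's pose just before it. camera_params takes no time and is no camera call; for the wrist camera it gives the pose at the moment of the call.
- ctrl.hand_in(): hands the job in, once; it reports no verdict.
The state is a dict: "time_s": time; "qpos": joint angles; "dq": joint speeds; "joint_efforts": joint torques, N m; "ee_pos": TCP position; "ee_rot": TCP orientation; "wrist_force": force on the tool from outside, world axes, zero at the start; "wrist_torque": the same for the moment, N m; "opening": finger opening in m.
Only numpy, scipy, OpenCV 4.12 (cv2) and the standard library are available. Lean on these libraries where they do the work, as an engineer would, in place of code of your own. Each camera call takes 0.05 s, during which the arm holds its last target.

## Working session

There is one attempt and no reset: what is moved stays moved. The work goes in short steps, Python scripts to look and compute and a tool call to move; the robot and the scene stay as the last step left them, time stands still between calls to the robot, and variables do not carry over. Pictures are saved under pics/ and viewed, and the job is handed in when it is done.

Besides the shell and the picture viewer there is one more tool, called after "Request:" by a JSON object that holds its "api" and its "payload". apply_moves: Moves the arm, as the interface text tells. Its arguments: {"type":"object","properties":{"series":{"type":"array"},"squeeze":{"type":"number"}},"required":["series"]}

```bash
ls; mkdir -p pics
python3 - <<'E'
from station import ctrl, vision
import cv2,numpy as np
for n in ["top","scene"]:
    p,d=vision.snapshot(n); cv2.imwrite(f"pics/{n}0.png",p); np.save(f"pics/{n}0.npy",d)
    c=vision.camera_params(n); print(n,{k:(np.round(v,4).tolist() if k=="extrinsics" else v) for k,v in c.items()})
print(ctrl.sense(), ctrl.tip_extent)
E
```

```text
pics
top {'fx': 475.5069697530896, 'fy': 475.5069697530896, 'cx': 280.8278499762249, 'cy': 213.3818582446971, 'extrinsics': [[-0.0226, 0.983, -0.1825, 0.2152], [-0.9997, -0.0204, 0.0141, 0.1577], [0.0102, 0.1827, 0.9831, 1.6298], [0.0, 0.0, 0.0, 1.0]]}
scene {'fx': 427.5372517899496, 'fy': 427.5372517899496, 'cx': 281.32041785442976, 'cy': 214.47161874390395, 'extrinsics': [[0.7921, -0.3179, 0.5211, 1.0782], [0.6103, 0.4255, -0.6682, -0.6223], [-0.0093, 0.8473, 0.5311, 0.6574], [0.0, 0.0, 0.0, 1.0]]}
{'time_s': 0.1, 'qpos': array([-1.18120846,  0.53711345, -0.00442697,  1.53874397,  0.00257916,
        1.06731169, -0.07120237]), 'dq': array([ 0.00114333, -0.00163679,  0.00106858, -0.00339419, -0.00069369,
        0.00030135,  0.00039113]), 'joint_efforts': array([ 2.93364450e-03, -5.84572613e+01,  1.05198026e+00, -2.59779561e+01,
        1.26297373e-02,  4.58980881e-03, -1.97180964e-05]), 'ee_pos': array([0.28588529, 0.58315525, 0.24449769]), 'ee_rot': array([[-5.96590410e-04,  4.40125250e-01,  8.97936194e-01],
       [-1.45304661e-03,  8.97935024e-01, -4.40125642e-01],
       [-9.99998766e-01, -1.56731788e-03,  1.03823076e-04]]), 'wrist_force': array([ 0.32692119, -0.18169794,  0.37844289]), 'wrist_torque': array([0.00647148, 0.02646569, 0.02295623]), 'opening': 0.08525872367188563} 0.014
```

View pics/top0.png

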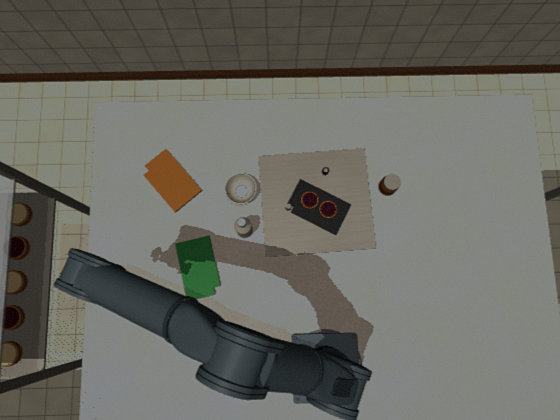

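View pics/scene0.png

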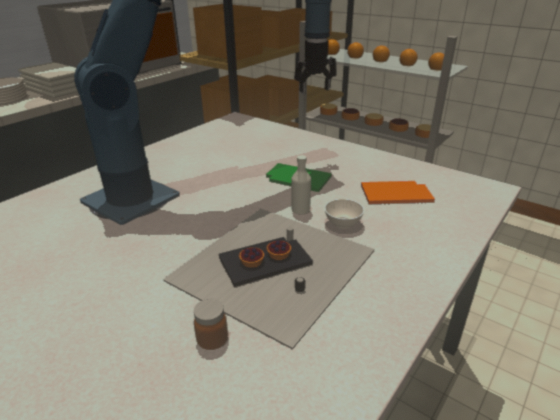

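Candidates for the slate: the dark board with two tarts at top (318,207), the orange board at (172,180), and the green board at (200,265). The dark one on the deck fits the description. Peg candidate at (289,208), stop candidate at (325,171). I'll check them in a crop.

```bash
cat > h.py <<'E'
import numpy as np,cv2
from station import ctrl,vision
def ray(c,u,v):
    E=c["extrinsics"]; d=np.array([(u-c["cx"])/c["fx"],-(v-c["cy"])/c["fy"],-1.0])
    return E[:3,3],E[:3,:3]@d
def atz(c,u,v,z):
    o,d=ray(c,u,v); t=(z-o[2])/d[2]; return o+t*d
def proj(c,P):
    E=c["extrinsics"]; q=E[:3,:3].T@(np.asarray(P,float)-E[:3,3]); return np.array([c["cx"]+c["fx"]*q[0]/-q[2], c["cy"]-c["fy"]*q[1]/-q[2]])
E
python3 - <<'E'
from h import *
p=cv2.imread("pics/top0.png"); x0,y0=255,145
cv2.imwrite("pics/crop0.png",cv2.resize(p[y0:y0+110,x0:x0+150],None,fx=5,fy=5,interpolation=cv2.INTER_CUBIC))
c=vision.camera_params("top")
for n,u,v,z in [("peg",289,208,.046),("stop",325,171,.033),("c1",303,180,.018),("c2",351,206,.018),("c3",336,235,.018),("sq",243,220,.1),("bowl",242,188,.04),("jam",391,182,.08),("d1",259,156,.006),("d2",366,149,.006),("d3",375,248,.006),("d4",265,254,.006)]: print(n,atz(c,u,v,z).round(4))
E
```

```text
peg [0.5272 0.1067 0.046 ]
stop [ 0.6582 -0.0222  0.033 ]
c1 [0.6314 0.0543 0.018 ]
c2 [ 0.5353 -0.1091  0.018 ]
c3 [ 0.4352 -0.0526  0.018 ]
sq [0.4797 0.2595 0.1   ]
bowl [0.6016 0.266  0.04  ]
jam [ 0.6025 -0.2377  0.08  ]
d1 [0.7254 0.2071 0.006 ]
d2 [ 0.744 -0.175  0.006]
d3 [ 0.389  -0.1863  0.006 ]
d4 [0.3765 0.1916 0.006 ]
```

View pics/crop0.png

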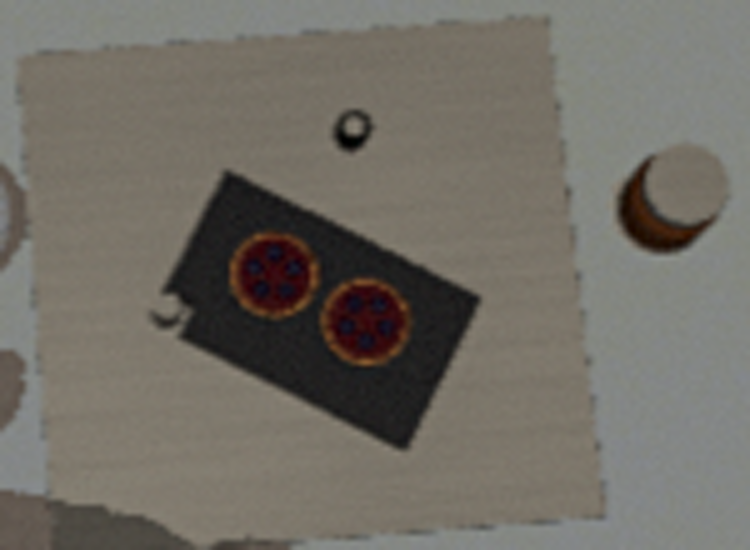

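The crop shows the dark slate with its notch at crop (180,312), on the grey peg. The push corner is at crop (480,297), and the black stop with its light cap is at (352,130). Next is a wrist view for precision.

Run:
```python
from h import *
s=ctrl.sense(); c=vision.camera_params("wrist"); E=c["extrinsics"]
R=s["ee_rot"]; print(c["fx"],(R.T@(E[:3,3]-s["ee_pos"])).round(4)); print((R.T@E[:3,:3]).round(3))
tgt=np.array([0.50,-0.03,0.33]); print((R.T@(tgt-s["ee_pos"])*100).round(2))
```

```text
314.1377234626376 [-0.1286 -0.0005 -0.068 ]
[[-0.001  0.268 -0.963]
 [ 1.    -0.    -0.001]
 [-0.    -0.963 -0.268]]
[ -8.47 -45.65  46.21]
```

Request:
{"api": "apply_moves", "payload": {"series": [[[-7,-33,50,94,0,0,-1],[-7,-33,50,94,0,0,-1],[-7,-33,50,94,0,0,-1],[-7,-33,50,94,0,0,-1],[-7,-33,50,94,0,0,-1],[-7,-33,50,94,0,0,-1],[-7,-33,50,94,0,0,-1],[-7,-33,50,94,0,0,-1]]], "squeeze": 60}}

```text
time_s: 0.9
ee_pos: [0.488, 0.2392, 0.2919]
ee_rot: [[-0.0, 0.996, -0.091], [0.0, -0.091, -0.996], [-1.0, -0.0, -0.0]]
wrist_force: [1.8, -0.1, -1.2]
opening: -0.0001
```

Run:
```python
from h import *
s=ctrl.sense(); R=s["ee_rot"]; print(s["ee_pos"],R.round(3).tolist(),s["qpos"].round(2),s["wrist_force"])
tgt=np.array([0.588,0.067,0.30]); print((R.T@(tgt-s["ee_pos"])*100).round(2)); print(np.degrees(np.arctan2(R[1,2],R[0,2])))
```

```text
[0.48798275 0.23922168 0.29185346] [[-0.0, 0.996, -0.091], [0.0, -0.091, -0.996], [-1.0, -0.0, -0.0]] [-0.83  0.31  0.37  1.79 -0.13  1.06 -0.51] [ 1.83211144 -0.0621137  -1.18955336]
[-0.82 11.53 16.24]
-95.2148372031263
```

Request:
{"api": "apply_moves", "payload": {"series": [[[-1,11.5,16,25.3,0,0,-1],[-1,11.5,16,25.3,0,0,-1],[-1,11.5,16,25.3,0,0,-1],[-1,11.5,16,25.3,0,0,-1],[-1,11.5,16,25.3,0,0,-1],[-1,11.5,16,25.3,0,0,-1],[-1,11.5,16,25.3,0,0,-1]]]}}

```text
time_s: 1.6
ee_pos: [0.5878, 0.0736, 0.3012]
ee_rot: [[-0.001, 0.866, -0.501], [0.001, -0.501, -0.866], [-1.0, -0.002, -0.0]]
wrist_force: [0.1, 0.7, -0.2]
opening: -0.0004
```

Run:
```python
from h import *
import pickle
s=ctrl.sense(); c=vision.camera_params("wrist"); p,d=vision.snapshot("wrist")
cv2.imwrite("pics/w1.png",p); np.save("pics/w1.npy",d); pickle.dump(c,open("pics/w1.pkl","wb"))
print(s["ee_pos"],s["ee_rot"].round(3).tolist(),s["wrist_force"],s["qpos"].round(2),s["time_s"])
```

```text
[0.58780864 0.07360167 0.30117064] [[-0.001, 0.866, -0.501], [0.001, -0.501, -0.866], [-1.0, -0.002, -0.0]] [ 0.11475475  0.71369516 -0.19367327] [-0.58  0.41  0.51  1.66 -0.22  1.13 -0.53] 1.6
```

View pics/w1.png

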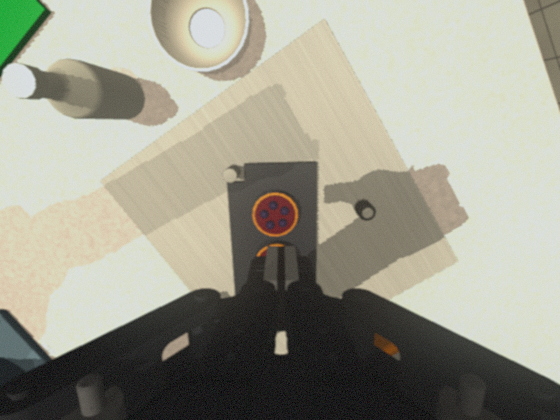

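The wrist view shows the peg cap at (234,173), the stop cap at (366,211), the slate's notched end at row 163 and its long side near column 317. The gripper hides the pushed end. I'll enlarge it and fit.

Run:
```python
import cv2
p=cv2.imread("pics/w1.png"); x0,y0=215,145
cv2.imwrite("pics/w1c.png",cv2.resize(p[y0:y0+100,x0:x0+180],None,fx=4.4,fy=4.4,interpolation=cv2.INTER_CUBIC))
```

```text
(no output)
```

View pics/w1c.png

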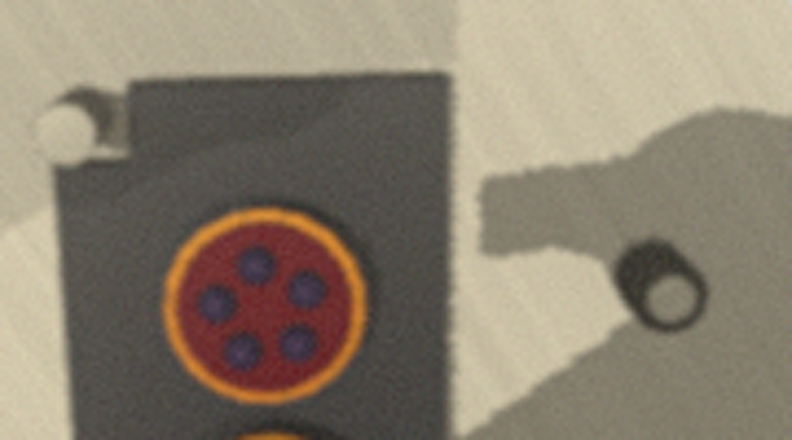

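Run:
```python
from h import *
import pickle
from scipy.optimize import least_squares
c=pickle.load(open("pics/w1.pkl","rb"))
f=lambda u,v:(215+u/4.4,145+v/4.4)
peg=atz(c,*f(66,135),.046); stop=atz(c,*f(667,296),.033)
pts=[((105,15),f(450,73)),((9,15),f(130,80)),((9,-9),f(130,158)),((-15,-9),f(54,163))]
W=np.array([atz(c,*q,.018)[:2] for _,q in pts]); L=np.array([a for a,_ in pts])/1e3
lines=[((-15),atz(c,*f(75,440),.018)[:2]),(105,atz(c,*f(455,440),.018)[:2])]
def res(t):
    C,S=np.cos(t[2]),np.sin(t[2]);R=np.array([[C,-S],[S,C]])
    r=(L@R.T+t[:2]-W).ravel().tolist()
    for x,w in lines: r.append((R.T@(w-t[:2]))[0]-x/1e3)
    return r
o=least_squares(res,[.53,.1,-.53]); t=o.x; print("slate",t.round(4),"res mm",(1e3*np.array(o.fun)).round(1))
C,S=np.cos(t[2]),np.sin(t[2]);R=np.array([[C,-S],[S,C]])
print("peg",peg,"stop",stop,"peg in slate",R.T@(peg[:2]-t[:2]),"stop in slate",R.T@(stop[:2]-t[:2]), "dist",np.linalg.norm((peg-stop)[:2]))
print("corner",R@[.105,-.185]+t[:2])
# top view of corner check
ct=vision.camera_params("top")
for n,u,v,z in [("corner",255+480/5,145+297/5,.018),("cc",255+405/5,145+450/5,.018),("c1",255+227/5,145+172/5,.018),("peg",255+167/5,145+311/5,.03),("stop",255+354/5,145+125/5,.033)]: print(n,atz(ct,u,v,z).round(4))
```

```text
slate [ 0.5383  0.1014 -0.4922] res mm [ 0.7  0.5 -0.5  0.1  0.5 -1.1  0.   0.1 -0.3  1.1]
peg [0.53481781 0.1076004  0.046     ] stop [ 0.66127192 -0.02406337  0.033     ] peg in slate [-0.00599669  0.00386324] stop in slate [ 0.167669   -0.05240594] dist 0.1825540794251092
corner [ 0.54337879 -0.11129751]
corner [ 0.541  -0.1094  0.018 ]
cc [ 0.4352 -0.0526  0.018 ]
c1 [0.6337 0.0634 0.018 ]
peg [0.5332 0.1082 0.03  ]
stop [ 0.6618 -0.0252  0.033 ]
```

Fit: the slate's seat point is at (0.538, 0.101) with yaw -28.2°. The peg is at (0.534, 0.108) and the stop at (0.661, -0.024), both agreeing between the two cameras to about 1 mm. The slate has to turn about 32°. Next I go behind the short edge and descend.

Request:
{"api": "apply_moves", "payload": {"series": [[[0,3.8,20.9,-1.9,0,0,-1],[0,3.8,20.9,-1.9,0,0,-1],[0,3.8,20.9,-1.9,0,0,-1],[0,3.8,20.9,-1.9,0,0,-1],[5,3.8,20.9,-1.9,0,0,-1],[10,3.8,20.9,-1.9,0,0,-1],[15,3.8,20.9,-1.9,0,0,-1],[20,3.8,20.9,-1.9,0,0,-1]]]}}

```text
time_s: 2.45
ee_pos: [0.5165, -0.1259, 0.1016]
ee_rot: [[0.001, 0.882, -0.471], [0.001, -0.471, -0.882], [-1.0, 0.0, -0.001]]
wrist_force: [1.4, 0.4, 0.4]
opening: 0.0003
```

Run:
```python
from h import *
import pickle
s=ctrl.sense(); c=vision.camera_params("wrist"); p,d=vision.snapshot("wrist")
cv2.imwrite("pics/w2.png",p); np.save("pics/w2.npy",d); pickle.dump(c,open("pics/w2.pkl","wb"))
p,d=vision.snapshot("top"); cv2.imwrite("pics/t2.png",cv2.resize(p[130:270,230:420],None,fx=4,fy=4,interpolation=cv2.INTER_CUBIC))
s=ctrl.sense()
print(s["ee_pos"],s["ee_rot"].round(3).tolist(),s["wrist_force"],s["qpos"].round(2),s["time_s"])
```

```text
[ 0.51159567 -0.12484954  0.09774245] [[-0.012, 0.882, -0.471], [0.002, -0.471, -0.882], [-1.0, -0.012, 0.004]] [-0.49176142  0.01273707 -0.23976719] [-0.19  0.59  0.45  1.98 -0.4   0.67  0.02] 2.55
```

View pics/w2.png

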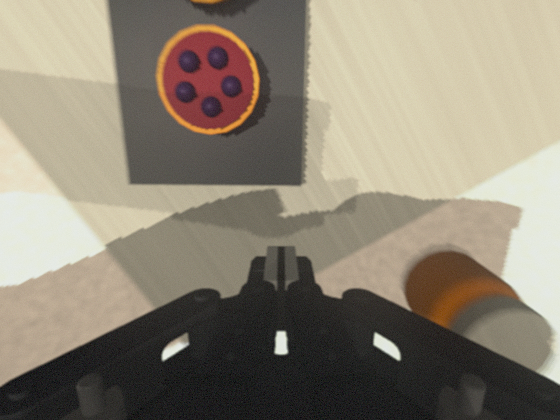

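View pics/t2.png

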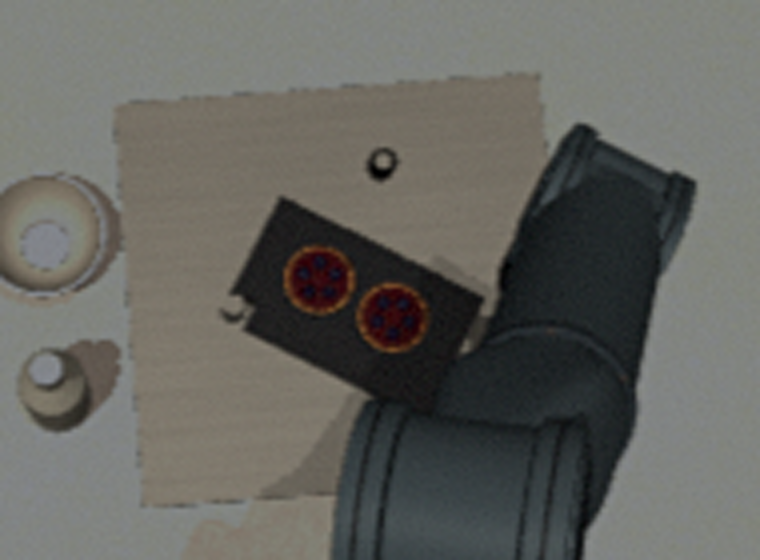

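The wrist view shows the short edge from (131,184) to (303,185), and the fingers centred at column 281, so they will meet the edge at slate x ≈ 90 mm. Descending.

Request:
{"api": "apply_moves", "payload": {"series": [[[3,0,0,0,0,0,-1],[5.5,0,0,0,0,0,-1],[7,0,0,0,0,0,-1],[7.6,0,0,0,0,0,-1],[7.6,0,0,0,0,0,-1],[7.6,0,0,0,0,0,-1]]]}}

```text
time_s: 3.15
ee_pos: [0.5174, -0.1279, 0.0286]
ee_rot: [[0.002, 0.881, -0.473], [-0.0, -0.473, -0.881], [-1.0, 0.002, -0.001]]
wrist_force: [0.3, 0.0, 0.2]
opening: -0.0001
```

```bash
cat > st.py <<'E'
from h import *
peg=np.array([.5340,.1079])
def st(yaw=None):
    s=ctrl.sense(); R=s["ee_rot"]; F=s["wrist_force"]
    a=np.degrees(np.arctan2(R[1,2],R[0,2]))
    print("t",round(s["time_s"],2),"pos",s["ee_pos"].round(4),"tilt",R[2,1:].round(3),"z-ang",a.round(2),"yaw-equiv",(a+90).round(2))
    print("F tool",(R.T@F).round(2),"slate-like Fx,Fy on slate",round(-(R[:,1]@F),2),round(R[:,2]@F,2),"TCP rel peg in tool(y,-z)",((s["ee_pos"][:2]-peg)@R[:2,1]).round(4),(-(s["ee_pos"][:2]-peg)@R[:2,2]).round(4))
if __name__=="__main__": st()
E
python3 st.py
```

```text
t 3.15 pos [ 0.5174 -0.1279  0.0286] tilt [ 0.002 -0.001] z-ang -118.25 yaw-equiv -28.25
F tool [-0.18  0.29 -0.19] slate-like Fx,Fy on slate -0.29 -0.19 TCP rel peg in tool(y,-z) 0.097 -0.2155
```

Request:
{"api": "apply_moves", "payload": {"series": [[[0.4,0,-0.3,0,0,0,-1],[0.4,0,-0.6,0,0,0,-1],[0.4,0,-0.8,0,0,0,-1],[0.4,0,-1,0,0,0,-1],[0.4,0,-1,0,0,0,-1]]]}}

```text
time_s: 3.65
ee_pos: [0.5214, -0.1185, 0.0233]
ee_rot: [[0.0, 0.881, -0.473], [0.0, -0.473, -0.881], [-1.0, 0.0, -0.0]]
wrist_force: [-0.6, 0.7, 0.1]
opening: -0.0001
```

```bash
python3 st.py
```

```text
t 3.65 pos [ 0.5214 -0.1185  0.0233] tilt [ 0. -0.] z-ang -118.23 yaw-equiv -28.23
F tool [-0.08 -0.87 -0.38] slate-like Fx,Fy on slate 0.87 -0.38 TCP rel peg in tool(y,-z) 0.096 -0.2055
```

Request:
{"api": "apply_moves", "payload": {"series": [[[0,0,-0.1,0,0,0,-1],[0,0,-0.2,0,0,0,-1],[0,0,-0.3,0,0,0,-1],[0,0,-0.4,0,0,0,-1],[0,0,-0.5,0,0,0,-1],[0,0,-0.6,0,0,0,-1]]]}}

```text
time_s: 4.25
ee_pos: [0.5238, -0.114, 0.0232]
ee_rot: [[-0.0, 0.881, -0.474], [-0.0, -0.474, -0.881], [-1.0, -0.0, 0.001]]
wrist_force: [-1.9, -3.2, 1.3]
opening: -0.0001
```

```bash
python3 st.py
```

```text
t 4.25 pos [ 0.5238 -0.114   0.0232] tilt [-0.     0.001] z-ang -118.28 yaw-equiv -28.28
F tool [-1.29 -0.15  3.74] slate-like Fx,Fy on slate 0.15 3.74 TCP rel peg in tool(y,-z) 0.0961 -0.2003
```

Contact felt: 3.7 N at slate y ≈ -185 − 11 mm, as predicted. Next I push in small steps, turning with the slate.

Request:
{"api": "apply_moves", "payload": {"series": [[[0,0.03,-0.1,-0.5,0,0,-1],[0,0.06,-0.2,-1,0,0,-1],[0,0.09,-0.3,-1.5,0,0,-1],[0,0.12,-0.4,-2,0,0,-1],[0,0.15,-0.5,-2.5,0,0,-1],[0,0.18,-0.6,-3,0,0,-1]]]}}

```text
time_s: 4.85
ee_pos: [0.5286, -0.1096, 0.0232]
ee_rot: [[0.0, 0.905, -0.426], [-0.0, -0.426, -0.905], [-1.0, 0.001, 0.0]]
wrist_force: [-0.4, -5.1, -1.2]
opening: 0.0002
```

```bash
cat > look.py <<'E'
from h import *
from st import st
import sys
def look(tag):
    st(); c=vision.camera_params("wrist"); p,d=vision.snapshot("wrist"); q,_=vision.snapshot("top")
    cv2.imwrite(f"pics/w{tag}.png",p)
    a=cv2.resize(q[150:250,265:365],(400,400),interpolation=cv2.INTER_CUBIC); b=cv2.resize(p[:300,80:380],(400,400))
    cv2.imwrite(f"pics/l{tag}.png",np.hstack([cv2.convertScaleAbs(a,alpha=1.6),b])); cv2.imwrite(f"pics/t{tag}.png",q)
look(sys.argv[1])
E
python3 look.py 3
```

```text
t 4.85 pos [ 0.5286 -0.1096  0.0232] tilt [0.001 0.   ] z-ang -115.24 yaw-equiv -25.24
F tool [1.15 1.81 4.74] slate-like Fx,Fy on slate -1.81 4.74 TCP rel peg in tool(y,-z) 0.0878 -0.199
```

View pics/l3.png

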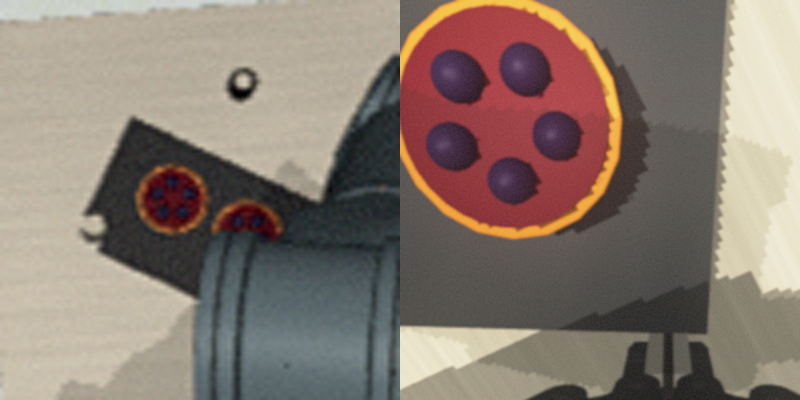

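```bash
cat > pose.py <<'E'
from h import *
import sys
# usage: pose.py  crop-coordinates in the right panel of l*.png: long-edge pt, corner, short-edge pt
def P(a): u,v=map(float,a.split(",")); return 80+(u-400)*.75, v*.75
c=vision.camera_params("wrist"); A,B,D=[atz(c,*P(a),.018)[:2] for a in sys.argv[1:4]]
v1=A-B; y1=np.arctan2(v1[1],v1[0])-np.pi/2; v2=B-D; y2=np.arctan2(v2[1],v2[0])
peg=np.array([.5340,.1079]); stop=np.array([.6614,-.0244])
w=(np.linalg.norm(v1)*y1+np.linalg.norm(v2)*y2)/(np.linalg.norm(v1)+np.linalg.norm(v2))
R=np.array([[np.cos(w),-np.sin(w)],[np.sin(w),np.cos(w)]]); o=B-R@[.105,-.185]
s=ctrl.sense()["ee_pos"][:2]
f=lambda q:(1e3*(R.T@(q-o))).round(1)
print("yaws",np.degrees([y1,y2,w]).round(2),"peg in slate",f(peg),"stop in slate",f(stop),"tcp in slate",f(s))
E
python3 pose.py 727,0 707,333 400,326
```

```text
yaws [-26.99 -26.66 -26.82] peg in slate [-1.4  0.2] stop in slate [172.  -60.3] tcp in slate [  91.9 -195.9]
```

Slate yaw is about -26.8°, and the peg is within roughly 1.5 mm of the seat. Now I carry the finger round the peg; first the arc numbers.

```bash
cat > arc.py <<'E'
from st import *
import sys
st(); s=ctrl.sense();R=s["ee_rot"]; r=np.array([(s["ee_pos"][:2]-peg)@R[:2,1],-(s["ee_pos"][:2]-peg)@R[:2,2]])
st_,n=float(sys.argv[1]),int(sys.argv[2])
for k in range(1,n+1):
    a=np.radians(st_*k); d=np.array([[np.cos(a),-np.sin(a)],[np.sin(a),np.cos(a)]])@r-r
    print("[0, %.2f, %.2f, %.1f]"%(d[0]*100,-d[1]*100,-st_*k))
E
python3 arc.py 0.5 8
```

```text
t 4.95 pos [ 0.5287 -0.1092  0.0232] tilt [ 0.001 -0.   ] z-ang -115.24 yaw-equiv -25.24
F tool [1.17 1.5  4.51] slate-like Fx,Fy on slate -1.5 4.51 TCP rel peg in tool(y,-z) 0.0878 -0.1986
[0, 0.17, -0.08, -0.5]
[0, 0.35, -0.16, -1.0]
[0, 0.52, -0.24, -1.5]
[0, 0.69, -0.32, -2.0]
[0, 0.86, -0.40, -2.5]
[0, 1.03, -0.49, -3.0]
[0, 1.20, -0.57, -3.5]
[0, 1.36, -0.66, -4.0]
```

Request:
{"api": "apply_moves", "payload": {"series": [[[0,0.12,-0.11,-0.3,0,0,-1],[0,0.28,-0.2,-0.6,0,0,-1],[0,0.45,-0.3,-1,0,0,-1],[0,0.62,-0.39,-1.3,0,0,-1],[0,0.79,-0.48,-1.6,0,0,-1],[0,0.95,-0.57,-2,0,0,-1]]]}}

```text
time_s: 5.55
ee_pos: [0.538, -0.1083, 0.023]
ee_rot: [[-0.003, 0.919, -0.395], [0.0, -0.395, -0.919], [-1.0, -0.003, 0.001]]
wrist_force: [-5.5, -4.7, 4.4]
opening: 0.0002
```

```bash
python3 look.py 4
```

```text
t 5.55 pos [ 0.538  -0.1083  0.023 ] tilt [-0.003  0.001] z-ang -113.25 yaw-equiv -23.25
F tool [-4.36 -3.17  6.47] slate-like Fx,Fy on slate 3.17 6.47 TCP rel peg in tool(y,-z) 0.089 -0.1971
```

View pics/l4.png

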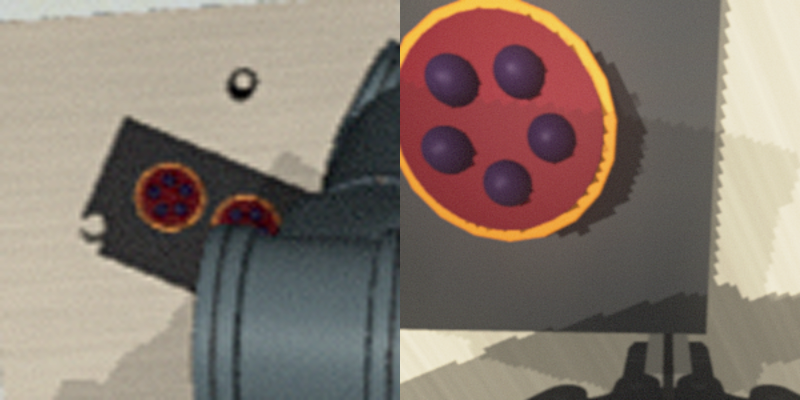

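```bash
python3 pose.py 724,0 706,333 400,328; python3 arc.py 0.5 8
```

```text
yaws [-24.71 -24.22 -24.46] peg in slate [-1.4 -1.1] stop in slate [169.3 -68.8] tcp in slate [  92.2 -195.9]
t 5.65 pos [ 0.5386 -0.1082  0.023 ] tilt [-0.002  0.   ] z-ang -113.24 yaw-equiv -23.24
F tool [-1.79 -2.52  6.31] slate-like Fx,Fy on slate 2.52 6.31 TCP rel peg in tool(y,-z) 0.0895 -0.1968
[0, 0.17, -0.08, -0.5]
[0, 0.34, -0.16, -1.0]
[0, 0.51, -0.24, -1.5]
[0, 0.68, -0.32, -2.0]
[0, 0.85, -0.41, -2.5]
[0, 1.02, -0.50, -3.0]
[0, 1.18, -0.58, -3.5]
[0, 1.35, -0.67, -4.0]
```

Peg sits at about (-1.4, -1.1) mm in the slate frame and the push is about 7 N. Continuing, with slightly less +x so the notch wall stays on the peg.

Request:
{"api": "apply_moves", "payload": {"series": [[[0,0.12,-0.08,-0.4,0,0,-1],[0,0.27,-0.16,-0.8,0,0,-1],[0,0.43,-0.24,-1.3,0,0,-1],[0,0.59,-0.32,-1.8,0,0,-1],[0,0.75,-0.41,-2.3,0,0,-1],[0,0.91,-0.5,-2.8,0,0,-1],[0,1.07,-0.59,-3.3,0,0,-1],[0,1.23,-0.68,-3.8,0,0,-1]]]}}

```text
time_s: 6.45
ee_pos: [0.5525, -0.107, 0.0231]
ee_rot: [[-0.002, 0.943, -0.333], [-0.0, -0.333, -0.943], [-1.0, -0.002, 0.001]]
wrist_force: [-4.8, -5.2, 3.2]
opening: -0.0001
```

```bash
python3 look.py 5
```

```text
t 6.45 pos [ 0.5525 -0.107   0.0231] tilt [-0.002  0.001] z-ang -109.44 yaw-equiv -19.44
F tool [-3.22 -2.78  6.52] slate-like Fx,Fy on slate 2.78 6.52 TCP rel peg in tool(y,-z) 0.089 -0.1965
```

View pics/l5.png

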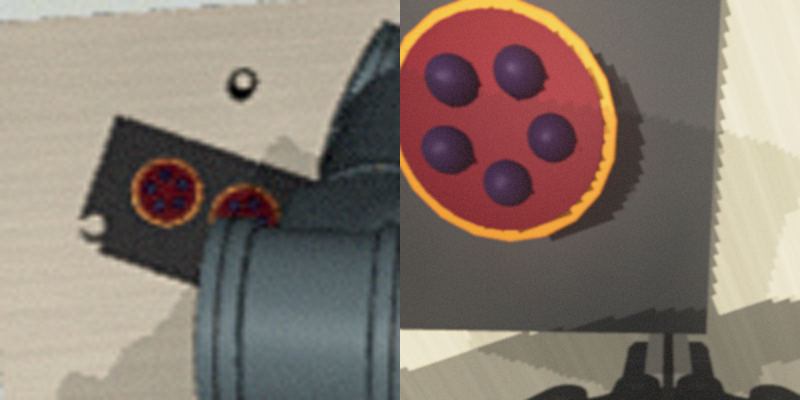

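```bash
python3 pose.py 724,0 706,333 400,329;python3 - <<'E'
from h import *
q=cv2.imread("pics/t5.png"); p,_=vision.snapshot("scene"); cv2.imwrite("pics/s5.png",p)
a=cv2.resize(q[175:225,280:330],(400,400),interpolation=cv2.INTER_CUBIC)
b=cv2.resize(p[220:285,250:315],(400,400),interpolation=cv2.INTER_CUBIC)
cv2.imwrite("pics/z5.png",cv2.convertScaleAbs(np.hstack([a,b]),alpha=1.7))
E
```

```text
yaws [-20.9  -20.23 -20.56] peg in slate [-1.  -1.4] stop in slate [164.7 -80.6] tcp in slate [  92.3 -195.9]
```

View pics/z5.png

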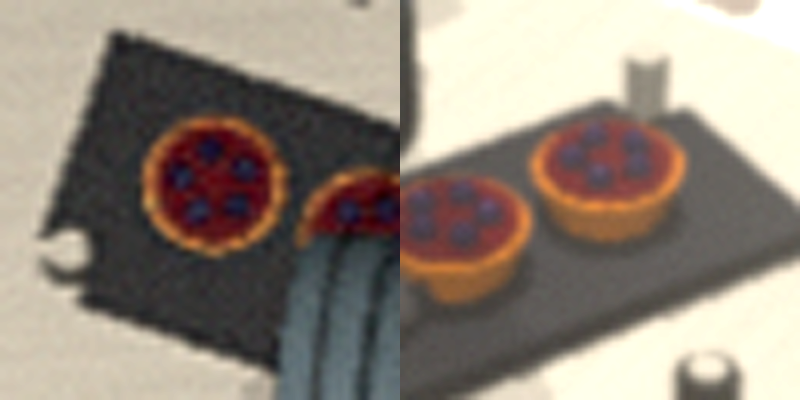

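Both views show the notch tight on the peg (left panel, (65,250)), and the force is steady at about 7 N. Continuing round the arc.

```bash
python3 arc.py 0.6 8
```

```text
t 6.6 pos [ 0.553  -0.1069  0.0231] tilt [-0.001  0.   ] z-ang -109.45 yaw-equiv -19.45
F tool [-1.65 -1.04  4.92] slate-like Fx,Fy on slate 1.04 4.92 TCP rel peg in tool(y,-z) 0.0895 -0.1962
[0, 0.20, -0.09, -0.6]
[0, 0.41, -0.19, -1.2]
[0, 0.61, -0.29, -1.8]
[0, 0.81, -0.39, -2.4]
[0, 1.01, -0.50, -3.0]
[0, 1.21, -0.60, -3.6]
[0, 1.41, -0.71, -4.2]
[0, 1.61, -0.82, -4.8]
```

Request:
{"api": "apply_moves", "payload": {"series": [[[0,0.19,-0.1,-0.6,0,0,-1],[0,0.39,-0.2,-1.2,0,0,-1],[0,0.59,-0.3,-1.8,0,0,-1],[0,0.79,-0.4,-2.4,0,0,-1],[0,0.99,-0.51,-3,0,0,-1],[0,1.19,-0.61,-3.6,0,0,-1],[0,1.39,-0.72,-4.2,0,0,-1],[0,1.58,-0.83,-4.8,0,0,-1]]]}}

```text
time_s: 7.4
ee_pos: [0.5706, -0.1047, 0.0231]
ee_rot: [[-0.001, 0.968, -0.253], [-0.0, -0.253, -0.968], [-1.0, -0.001, 0.001]]
wrist_force: [-2.2, -5.5, 0.9]
opening: 0.0002
```

```bash
python3 arc.py 0.6 8
```

```text
t 7.4 pos [ 0.5706 -0.1047  0.0231] tilt [-0.001  0.001] z-ang -104.64 yaw-equiv -14.64
F tool [-0.9  -0.76  5.89] slate-like Fx,Fy on slate 0.76 5.89 TCP rel peg in tool(y,-z) 0.0891 -0.1964
[0, 0.21, -0.09, -0.6]
[0, 0.41, -0.19, -1.2]
[0, 0.61, -0.29, -1.8]
[0, 0.81, -0.39, -2.4]
[0, 1.02, -0.49, -3.0]
[0, 1.22, -0.60, -3.6]
[0, 1.41, -0.71, -4.2]
[0, 1.61, -0.81, -4.8]
```

Good: Fx 0.8 N, Fy 5.9 N. Repeating.

Request:
{"api": "apply_moves", "payload": {"series": [[[0,0.2,-0.09,-0.6,0,0,-1],[0,0.4,-0.19,-1.2,0,0,-1],[0,0.61,-0.29,-1.8,0,0,-1],[0,0.81,-0.39,-2.4,0,0,-1],[0,1.01,-0.5,-3,0,0,-1],[0,1.21,-0.6,-3.6,0,0,-1],[0,1.41,-0.71,-4.2,0,0,-1],[0,1.61,-0.82,-4.8,0,0,-1]]]}}

```text
time_s: 8.2
ee_pos: [0.5886, -0.1008, 0.0231]
ee_rot: [[-0.0, 0.985, -0.171], [-0.001, -0.171, -0.985], [-1.0, -0.0, 0.001]]
wrist_force: [-0.9, -5.6, -0.5]
opening: -0.0003
```

```bash
python3 arc.py 0.6 8; python3 look.py 6
```

```text
t 8.2 pos [ 0.5886 -0.1008  0.0231] tilt [-0.     0.001] z-ang -99.84 yaw-equiv -9.84
F tool [0.52 0.05 5.64] slate-like Fx,Fy on slate -0.05 5.64 TCP rel peg in tool(y,-z) 0.0895 -0.1963
[0, 0.21, -0.09, -0.6]
[0, 0.41, -0.19, -1.2]
[0, 0.61, -0.29, -1.8]
[0, 0.81, -0.39, -2.4]
[0, 1.02, -0.50, -3.0]
[0, 1.21, -0.60, -3.6]
[0, 1.41, -0.71, -4.2]
[0, 1.61, -0.82, -4.8]
t 8.2 pos [ 0.5886 -0.1008  0.0231] tilt [-0.     0.001] z-ang -99.84 yaw-equiv -9.84
F tool [0.52 0.05 5.64] slate-like Fx,Fy on slate -0.05 5.64 TCP rel peg in tool(y,-z) 0.0895 -0.1963
```

View pics/l6.png

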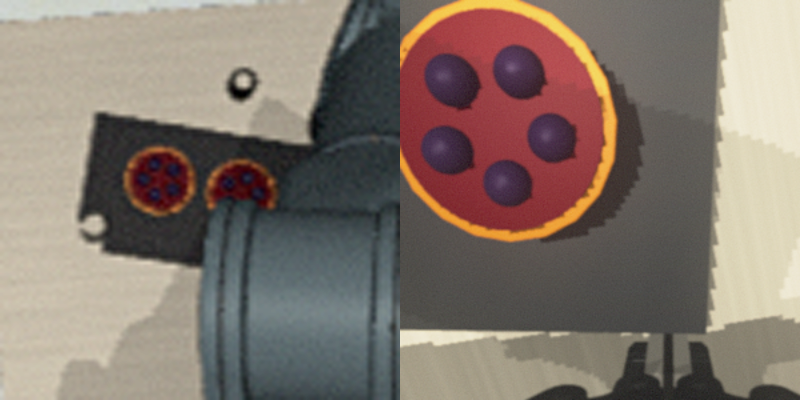

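The slate is still bearing on the peg and stuck to the finger, with about 14° to go. Another step, then slower.

Request:
{"api": "apply_moves", "payload": {"series": [[[0,0.2,-0.09,-0.6,0,0,-1],[0,0.41,-0.19,-1.2,0,0,-1],[0,0.61,-0.29,-1.8,0,0,-1],[0,0.81,-0.39,-2.4,0,0,-1],[0,1.01,-0.5,-3,0,0,-1],[0,1.21,-0.6,-3.6,0,0,-1],[0,1.41,-0.71,-4.2,0,0,-1],[0,1.61,-0.82,-4.8,0,0,-1]]]}}

```text
time_s: 9.1
ee_pos: [0.6064, -0.0953, 0.0232]
ee_rot: [[0.001, 0.996, -0.088], [-0.0, -0.088, -0.996], [-1.0, 0.001, 0.0]]
wrist_force: [0.4, -5.8, -0.5]
opening: -0.0
```

```bash
python3 arc.py 0.5 8; python3 look.py 7; python3 pose.py 722,0 706,333 400,329
```

```text
t 9.1 pos [ 0.6064 -0.0953  0.0232] tilt [0.001 0.   ] z-ang -95.04 yaw-equiv -5.04
F tool [0.49 0.91 5.76] slate-like Fx,Fy on slate -0.91 5.76 TCP rel peg in tool(y,-z) 0.09 -0.196
[0, 0.17, -0.08, -0.5]
[0, 0.34, -0.16, -1.0]
[0, 0.51, -0.24, -1.5]
[0, 0.68, -0.33, -2.0]
[0, 0.85, -0.41, -2.5]
[0, 1.01, -0.50, -3.0]
[0, 1.18, -0.59, -3.5]
[0, 1.35, -0.68, -4.0]
t 9.1 pos [ 0.6064 -0.0953  0.0232] tilt [0.001 0.   ] z-ang -95.04 yaw-equiv -5.04
F tool [0.49 0.91 5.76] slate-like Fx,Fy on slate -0.91 5.76 TCP rel peg in tool(y,-z) 0.09 -0.196
yaws [-6.19 -5.9  -6.04] peg in slate [-1.6 -1.7] stop in slate [ 139.  -119.8] tcp in slate [  92.3 -195.8]
```

View pics/l7.png

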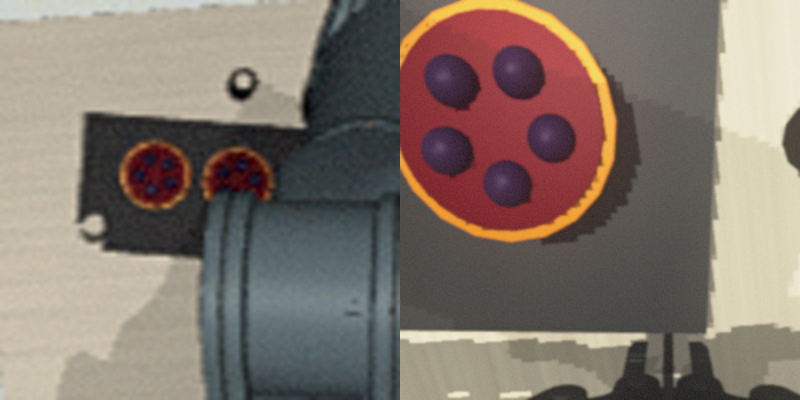

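Request:
{"api": "apply_moves", "payload": {"series": [[[0,0.21,-0.09,-0.6,0,0,-1],[0,0.42,-0.19,-1.2,0,0,-1],[0,0.63,-0.29,-1.8,0,0,-1],[0,0.83,-0.39,-2.4,0,0,-1],[0,1.03,-0.5,-3,0,0,-1],[0,1.23,-0.6,-3.6,0,0,-1],[0,1.43,-0.71,-4.2,0,0,-1],[0,1.63,-0.82,-4.8,0,0,-1]]]}}

```text
time_s: 10.0
ee_pos: [0.6231, -0.0886, 0.0232]
ee_rot: [[0.0, 1.0, -0.004], [-0.0, -0.004, -1.0], [-1.0, 0.0, 0.0]]
wrist_force: [-0.3, -5.5, -1.6]
opening: -0.0003
```

```bash
python3 arc.py 0.3 8; python3 look.py 8; python3 pose.py 722,0 706,333 400,329
```

```text
t 10.0 pos [ 0.6231 -0.0886  0.0232] tilt [0. 0.] z-ang -90.25 yaw-equiv -0.25
F tool [ 1.57 -0.31  5.47] slate-like Fx,Fy on slate 0.31 5.47 TCP rel peg in tool(y,-z) 0.09 -0.1961
[0, 0.10, -0.05, -0.3]
[0, 0.20, -0.10, -0.6]
[0, 0.31, -0.14, -0.9]
[0, 0.41, -0.19, -1.2]
[0, 0.51, -0.24, -1.5]
[0, 0.61, -0.29, -1.8]
[0, 0.71, -0.34, -2.1]
[0, 0.81, -0.39, -2.4]
t 10.0 pos [ 0.6231 -0.0886  0.0232] tilt [0. 0.] z-ang -90.25 yaw-equiv -0.25
F tool [ 1.57 -0.31  5.47] slate-like Fx,Fy on slate 0.31 5.47 TCP rel peg in tool(y,-z) 0.09 -0.1961
yaws [-1.39 -1.1  -1.24] peg in slate [-1.7 -1.6] stop in slate [ 128.6 -131.2] tcp in slate [  92.2 -195.9]
```

View pics/l8.png

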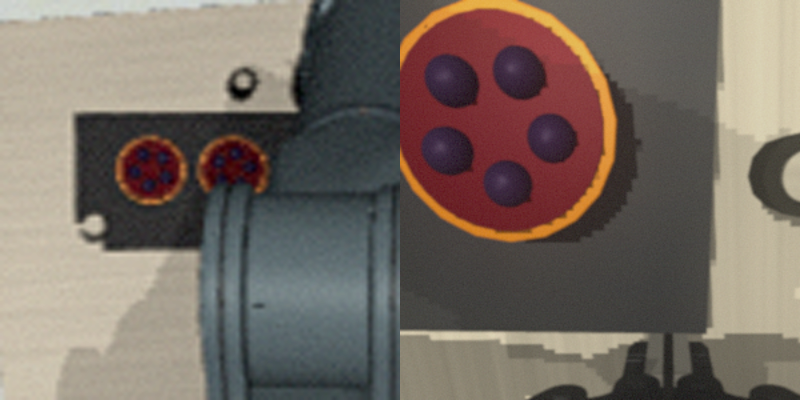

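Request:
{"api": "apply_moves", "payload": {"series": [[[0,0.14,-0.06,-0.4,0,0,-1],[0,0.27,-0.13,-0.8,0,0,-1],[0,0.41,-0.19,-1.2,0,0,-1],[0,0.54,-0.26,-1.6,0,0,-1],[0,0.68,-0.33,-2,0,0,-1],[0,0.81,-0.39,-2.4,0,0,-1],[0,0.95,-0.46,-2.8,0,0,-1],[0,1.08,-0.53,-3.2,0,0,-1]]]}}

```text
time_s: 10.9
ee_pos: [0.6339, -0.0834, 0.0233]
ee_rot: [[0.0, 0.999, 0.051], [-0.0, 0.051, -0.999], [-1.0, 0.0, 0.0]]
wrist_force: [0.6, -4.5, -2.0]
opening: 0.0
```

```bash
python3 arc.py 0.2 8; python3 look.py 9; python3 pose.py 722,0 706,333 400,329
```

```text
t 10.9 pos [ 0.6339 -0.0834  0.0233] tilt [0. 0.] z-ang -87.07 yaw-equiv 2.93
F tool [2.04 0.39 4.54] slate-like Fx,Fy on slate -0.39 4.54 TCP rel peg in tool(y,-z) 0.09 -0.1961
[0, 0.07, -0.03, -0.2]
[0, 0.14, -0.06, -0.4]
[0, 0.20, -0.10, -0.6]
[0, 0.27, -0.13, -0.8]
[0, 0.34, -0.16, -1.0]
[0, 0.41, -0.19, -1.2]
[0, 0.48, -0.23, -1.4]
[0, 0.54, -0.26, -1.6]
t 10.9 pos [ 0.6339 -0.0834  0.0233] tilt [0. 0.] z-ang -87.07 yaw-equiv 2.93
F tool [2.04 0.39 4.54] slate-like Fx,Fy on slate -0.39 4.54 TCP rel peg in tool(y,-z) 0.09 -0.1961
yaws [1.8  2.1  1.96] peg in slate [-1.5 -1.5] stop in slate [ 121.3 -138.1] tcp in slate [  92.3 -195.9]
```

View pics/l9.png

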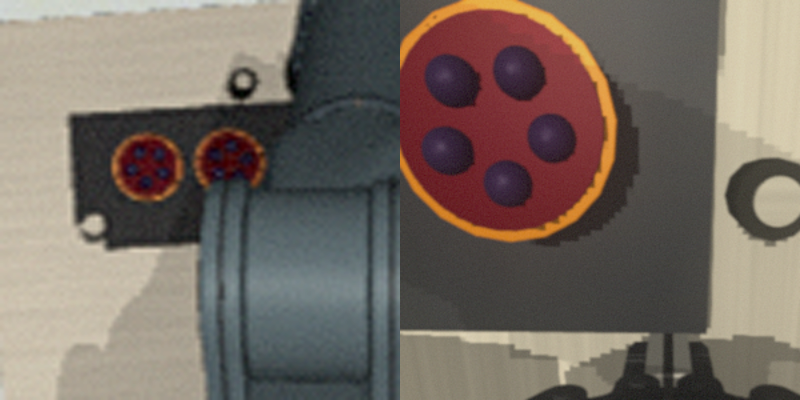

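About 4 mm to the stop. I'll feel for contact in 0.2° steps.

Request:
{"api": "apply_moves", "payload": {"series": [[[0,0.07,-0.03,-0.2,0,0,-1],[0,0.14,-0.07,-0.4,0,0,-1],[0,0.2,-0.1,-0.6,0,0,-1],[0,0.27,-0.13,-0.8,0,0,-1],[0,0.34,-0.17,-1,0,0,-1]]]}}

```text
time_s: 11.5
ee_pos: [0.6374, -0.0816, 0.0233]
ee_rot: [[0.001, 0.998, 0.068], [-0.0, 0.068, -0.998], [-1.0, 0.001, 0.001]]
wrist_force: [0.6, -5.0, -2.5]
opening: 0.0001
```

```bash
python3 st.py
```

```text
t 11.5 pos [ 0.6374 -0.0816  0.0233] tilt [0.001 0.001] z-ang -86.08 yaw-equiv 3.92
F tool [2.48 0.25 5.04] slate-like Fx,Fy on slate -0.25 5.04 TCP rel peg in tool(y,-z) 0.0902 -0.1961
```

Request:
{"api": "apply_moves", "payload": {"series": [[[0,0.05,-0.02,-0.15,0,0,-1],[0,0.1,-0.05,-0.3,0,0,-1],[0,0.15,-0.07,-0.45,0,0,-1],[0,0.2,-0.1,-0.6,0,0,-1]]]}}

```text
time_s: 11.9
ee_pos: [0.6395, -0.0804, 0.0233]
ee_rot: [[0.001, 0.997, 0.079], [-0.0, 0.079, -0.997], [-1.0, 0.001, 0.001]]
wrist_force: [2.1, -4.8, -3.1]
opening: 0.0002
```

```bash
python3 st.py
```

```text
t 11.9 pos [ 0.6395 -0.0804  0.0233] tilt [0.001 0.001] z-ang -85.47 yaw-equiv 4.53
F tool [3.06 1.76 4.92] slate-like Fx,Fy on slate -1.76 4.92 TCP rel peg in tool(y,-z) 0.0904 -0.196
```

Vertical friction is building up (about 3 N lifting), so I'll relieve it by lowering 0.5 mm while continuing.

Request:
{"api": "apply_moves", "payload": {"series": [[[0.03,0.05,-0.02,-0.1,0,0,-1],[0.05,0.1,-0.05,-0.2,0,0,-1],[0.05,0.15,-0.07,-0.3,0,0,-1]]]}}

```text
time_s: 12.2
ee_pos: [0.6399, -0.0802, 0.0231]
ee_rot: [[-0.001, 0.996, 0.084], [-0.001, 0.084, -0.996], [-1.0, -0.001, 0.001]]
wrist_force: [-2.5, -6.2, 3.3]
opening: -0.0
```

```bash
python3 st.py; python3 look.py 10; python3 pose.py 722,0 706,333 400,329
```

```text
t 12.2 pos [ 0.6399 -0.0802  0.0231] tilt [-0.001  0.001] z-ang -85.19 yaw-equiv 4.81
F tool [-3.27 -3.    5.98] slate-like Fx,Fy on slate 3.0 5.98 TCP rel peg in tool(y,-z) 0.0898 -0.1963
t 12.2 pos [ 0.6399 -0.0802  0.0231] tilt [-0.001  0.001] z-ang -85.19 yaw-equiv 4.81
F tool [-3.27 -3.    5.98] slate-like Fx,Fy on slate 3.0 5.98 TCP rel peg in tool(y,-z) 0.0898 -0.1963
yaws [3.66 4.01 3.84] peg in slate [-0.7 -1.1] stop in slate [ 117.5 -141.7] tcp in slate [  92.4 -195.9]
```

View pics/l10.png

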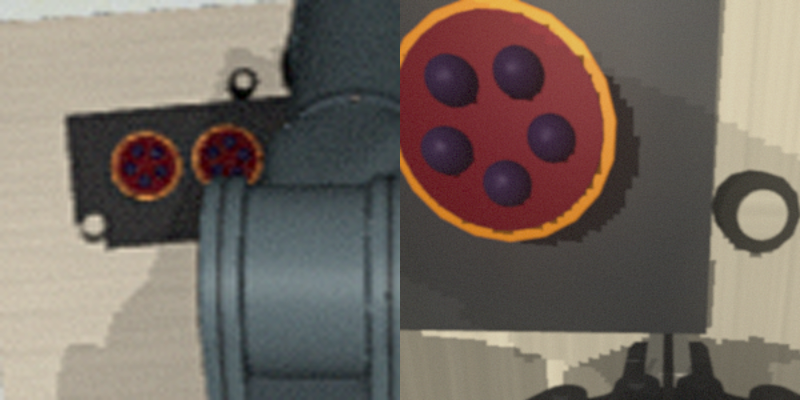

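The stop is felt: Fx jumped by about 5 N while the TCP hardly moved, and the picture shows the long side touching the post at (715,212). Now I lean to about 10 N.

Request:
{"api": "apply_moves", "payload": {"series": [[[-0.01,0.02,-0.04,0,0,0,-1],[-0.02,0.03,-0.08,0,0,0,-1]]]}}

```text
time_s: 12.5
ee_pos: [0.6409, -0.0795, 0.0232]
ee_rot: [[0.001, 0.997, 0.084], [-0.001, 0.084, -0.997], [-1.0, 0.001, 0.001]]
wrist_force: [2.4, -6.8, -1.4]
opening: -0.0001
```

```bash
python3 st.py
```

```text
t 12.5 pos [ 0.6409 -0.0795  0.0232] tilt [0.001 0.001] z-ang -85.21 yaw-equiv 4.79
F tool [1.42 1.78 6.99] slate-like Fx,Fy on slate -1.78 6.99 TCP rel peg in tool(y,-z) 0.0909 -0.1957
```

Request:
{"api": "apply_moves", "payload": {"series": [[[0,0.05,-0.04,0,0,0,-1],[0,0.1,-0.07,0,0,0,-1],[0,0.1,-0.07,0,0,0,-1]]]}}

```text
time_s: 12.8
ee_pos: [0.6411, -0.0795, 0.0232]
ee_rot: [[-0.001, 0.997, 0.083], [-0.002, 0.083, -0.997], [-1.0, -0.001, 0.002]]
wrist_force: [-1.3, -6.8, 1.0]
opening: 0.0
```

```bash
python3 st.py
```

```text
t 12.8 pos [ 0.6411 -0.0795  0.0232] tilt [-0.001  0.002] z-ang -85.23 yaw-equiv 4.77
F tool [-0.97 -1.82  6.67] slate-like Fx,Fy on slate 1.82 6.67 TCP rel peg in tool(y,-z) 0.0911 -0.1956
```

Request:
{"api": "apply_moves", "payload": {"series": [[[0,0.02,-0.05,0,0,0,-1],[0,0.02,-0.05,0,0,0,-1]]]}}

```text
time_s: 13.0
ee_pos: [0.6411, -0.0794, 0.0232]
ee_rot: [[-0.001, 0.997, 0.083], [-0.002, 0.083, -0.997], [-1.0, -0.001, 0.002]]
wrist_force: [-2.0, -8.2, 1.2]
opening: -0.0002
```

```bash
python3 st.py
```

```text
t 13.0 pos [ 0.6411 -0.0794  0.0232] tilt [-0.001  0.002] z-ang -85.24 yaw-equiv 4.76
F tool [-1.13 -2.71  7.96] slate-like Fx,Fy on slate 2.71 7.96 TCP rel peg in tool(y,-z) 0.0912 -0.1956
```

Request:
{"api": "apply_moves", "payload": {"series": [[[0,0.02,-0.05,0,0,0,-1],[0,0.02,-0.05,0,0,0,-1],[0,0.02,-0.05,0,0,0,-1]]]}}

```text
time_s: 13.3
ee_pos: [0.6411, -0.0794, 0.0232]
ee_rot: [[-0.001, 0.997, 0.083], [-0.003, 0.083, -0.997], [-1.0, -0.001, 0.003]]
wrist_force: [-2.0, -8.4, 1.8]
opening: 0.0002
```

```bash
python3 look.py 11; python3 pose.py 722,0 706,333 400,329
```

```text
t 13.3 pos [ 0.6411 -0.0794  0.0232] tilt [-0.001  0.003] z-ang -85.26 yaw-equiv 4.74
F tool [-1.81 -2.66  8.17] slate-like Fx,Fy on slate 2.66 8.17 TCP rel peg in tool(y,-z) 0.0913 -0.1955
yaws [3.61 3.96 3.79] peg in slate [-2.2 -2. ] stop in slate [ 116.2 -142.4] tcp in slate [  92.4 -195.9]
```

View pics/l11.png

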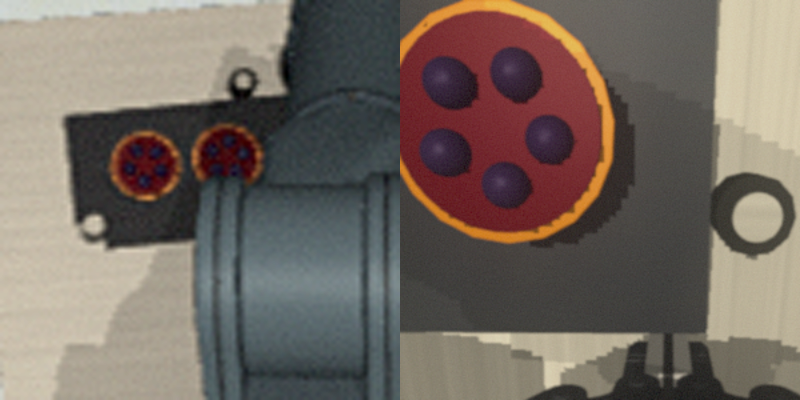

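Force is 8.8 N and steady. I'll check the seating with a sub-pixel fit in the top view before adding any more.

```bash
cat > fit.py <<'E'
from h import *
import sys
from scipy.optimize import least_squares
from scipy.ndimage import map_coordinates
c=vision.camera_params("top")
def fit(f,t0):
    g=cv2.cvtColor(cv2.imread(f),cv2.COLOR_BGR2GRAY).astype(float)
    # sub-pixel edge samples: along normals of visible edges
    def edge(P,n,t,span=.010):
        C,S=np.cos(t[2]),np.sin(t[2]);R=np.array([[C,-S],[S,C]])
        s=np.linspace(-span,span,41); W=[np.r_[R@(np.array(P)+k*np.array(n))+t[:2],.018] for k in s]
        uv=np.array([proj(c,w) for w in W]); v=map_coordinates(g,[uv[:,1],uv[:,0]],order=1)
        lo,hi=v[:8].mean(),v[-8:].mean()
        if hi-lo<25: return None
        m=(lo+hi)/2; i=np.where((v[:-1]<m)&(v[1:]>=m))[0]
        if len(i)==0: return None
        i=i[0]; return s[i]+(m-v[i])/(v[i+1]-v[i])*(s[1]-s[0])
    t=np.array(t0,float)
    pts=[((.105,y),(1,0)) for y in np.arange(-.10,.004,.004)]+[((x,.015),(0,1)) for x in np.arange(.02,.097,.004)]+[((-.015,y),(-1,0)) for y in np.arange(-.08,-.025,.004)]
    for it in range(6):
        A,b=[],[]
        for P,n in pts:
            e=edge(P,n,t)
            if e is None: continue
            A.append([n[0],n[1],n[1]*P[0]-n[0]*P[1]]); b.append(e)
        A,b=np.array(A),np.array(b)
        o=least_squares(lambda x:A@x-b,[0,0,0],loss="soft_l1",f_scale=.0008).x
        C,S=np.cos(t[2]),np.sin(t[2]); t[:2]+=np.array([[C,-S],[S,C]])@o[:2]; t[2]+=o[2]
    rms=np.sqrt(np.mean((A@o-b)**2))*1e3
    R=np.array([[np.cos(t[2]),-np.sin(t[2])],[np.sin(t[2]),np.cos(t[2])]])
    q=lambda p:(1e3*(R.T@(np.array(p)-t[:2]))).round(2)
    print(f,t.round(4),np.degrees(t[2]).round(2),"n",len(b),"rms mm",rms.round(2),"peg",q([.5340,.1079]),"stop",q([.6614,-.0244]))
if __name__=="__main__":
    for a in sys.argv[1:]:
        n,y=a.split(":"); fit(f"pics/{n}.png",[.534,.108,np.radians(float(y))])
E
sed -i 's/\[.534,.108,np.rad/[.538 if n=="top0" else .534,.102 if n=="top0" else .108,np.rad/' fit.py
python3 fit.py top0:-28.2 t4:-24.3 t5:-20.5 t6:-10.8 t7:-6 t8:-1.2 t9:2 t10:4 t11:4
```

```text
pics/top0.png [ 0.5372  0.1024 -0.4918] -28.18 n 60 rms mm 0.92 peg [-5.42  3.32] stop [169.36 -53.14]
pics/t4.png [ 0.5347  0.1089 -0.4197] -24.04 n 60 rms mm 0.93 peg [-0.21 -1.2 ] stop [170.04 -70.11]
pics/t5.png [ 0.5353  0.1095 -0.3577] -20.49 n 60 rms mm 0.94 peg [-0.63 -1.91] stop [165.02 -81.24]
pics/t6.png [ 0.535   0.1094 -0.1844] -10.57 n 60 rms mm 0.9 peg [-0.69 -1.66] stop [ 148.81 -108.35]
pics/t7.png [ 0.5348  0.1093 -0.0957] -5.49 n 60 rms mm 0.98 peg [-0.69 -1.45] stop [ 138.77 -120.96]
pics/t8.png [ 0.5356  0.1101 -0.019 ] -1.09 n 60 rms mm 1.08 peg [-1.56 -2.25] stop [ 128.33 -132.11]
pics/t9.png [0.535  0.1098 0.0387] 2.21 n 60 rms mm 0.85 peg [-1.06 -1.85] stop [ 121.13 -138.97]
pics/t10.png [0.5348 0.1095 0.0711] 4.07 n 60 rms mm 0.8 peg [-0.88 -1.54] stop [ 116.81 -142.56]
pics/t11.png [0.5347 0.1096 0.078 ] 4.47 n 60 rms mm 0.83 peg [-0.82 -1.61] stop [ 115.88 -143.44]
```

In the fit, the seat point stays at (0.535, 0.1095) within 1 mm through the whole turn. So the slate truly pivoted on the peg, and the stop is now at slate x ≈ 116.5 mm. Leaning to about 10 N and holding.

Request:
{"api": "apply_moves", "payload": {"series": [[[0,0.01,-0.06,0,0,0,-1],[0,0.01,-0.06,0,0,0,-1],[0,0.01,-0.06,0,0,0,-1],[0,0.01,-0.06,0,0,0,-1],[0,0.01,-0.06,0,0,0,-1],[0,0.01,-0.06,0,0,0,-1],[0,0.01,-0.06,0,0,0,-1]]]}}

```text
time_s: 14.1
ee_pos: [0.6411, -0.0794, 0.0232]
ee_rot: [[-0.001, 0.997, 0.082], [-0.003, 0.082, -0.997], [-1.0, -0.001, 0.003]]
wrist_force: [-1.9, -10.5, 1.6]
opening: -0.0003
```

```bash
python3 st.py
```

```text
t 14.1 pos [ 0.6411 -0.0794  0.0232] tilt [-0.001  0.003] z-ang -85.28 yaw-equiv 4.72
F tool [-1.55 -2.77 10.32] slate-like Fx,Fy on slate 2.77 10.32 TCP rel peg in tool(y,-z) 0.0914 -0.1954
```

10.8 N held. A short extra hold, then backing straight off the edge.

Request:
{"api": "apply_moves", "payload": {"series": [[[0,0,0,0,0,0,-1],[0,0,0,0,0,0,-1],[0,0,0,0,0,0,-1],[0,-0.07,0.15,0,0,0,-1],[0,-0.1,0.4,0,0,0,-1],[0,-0.1,0.9,0,0,0,-1],[0,-0.1,1.8,0,0,0,-1],[0,-0.1,3,0,0,0,-1]]]}}

```text
time_s: 14.9
ee_pos: [0.6437, -0.1052, 0.0228]
ee_rot: [[-0.0, 0.996, 0.086], [0.001, 0.086, -0.996], [-1.0, 0.0, -0.001]]
wrist_force: [0.2, 0.1, -0.0]
opening: 0.0001
```

Request:
{"api": "apply_moves", "payload": {"series": [[[-3,0,1,0,0,0,-1],[-8,0,3,0,0,0,-1],[-13,0,7,0,0,0,-1],[-18,0,12,0,0,0,-1],[-20,0,14,0,0,0,-1],[-20,0,14,0,0,0,-1]]]}}

```text
time_s: 15.5
ee_pos: [0.6558, -0.2528, 0.228]
ee_rot: [[0.006, 0.997, 0.078], [-0.006, 0.078, -0.997], [-1.0, 0.006, 0.006]]
wrist_force: [-0.6, -0.6, -0.1]
opening: 0.0004
```

```bash
python3 look.py 12
python3 - <<'E'
from fit import *
fit("pics/t12.png",[.535,.109,np.radians(4.3)])
p,_=vision.snapshot("scene"); q=cv2.imread("pics/t12.png")
cv2.imwrite("pics/f.png",np.hstack([cv2.resize(q[140:260,235:405],(430,303),interpolation=cv2.INTER_CUBIC),cv2.resize(p[180:360,160:380],(370,303))]))
E
```

```text
t 15.5 pos [ 0.6558 -0.2528  0.228 ] tilt [0.006 0.006] z-ang -85.51 yaw-equiv 4.49
F tool [ 0.11 -0.69  0.55] slate-like Fx,Fy on slate 0.69 0.55 TCP rel peg in tool(y,-z) 0.0932 -0.3691
pics/t12.png [0.5349 0.1097 0.0765] 4.38 n 60 rms mm 0.92 peg [-1.02 -1.74] stop [ 115.91 -143.38]
```

View pics/f.png

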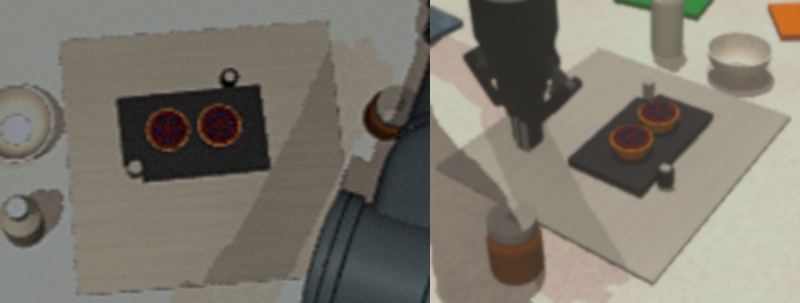

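View pics/w12.png

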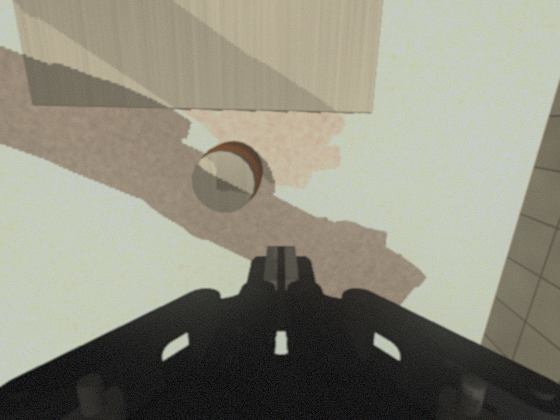

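After letting go, the slate stays against both the peg (f.png (135,168)) and the stop (230,76). Its fit is the same as under the push, the tarts are upright, and the jam and bowl are untouched. Handing in.

```bash
python3 -c "
from station import ctrl
print(ctrl.hand_in(), ctrl.sense()['time_s'])"
```

```text
the job is handed in; nothing more can be done
the job is handed in; nothing more can be done
```

I pushed the slate home against the peg and the rubber stop, leaned on it, let go, and handed the job in at about 16 s of the 64 s.

**Push:** The shut fingers pushed the short edge near the corner opposite the notch. They brought the notch onto the peg, then went round the peg, turning with the slate through about 32°. I read 5–8 N at the end of each step until the long side met the stop. The lean was about 8.5–8.8 N at first, then about 10.8 N for roughly 0.9 s, and then I backed straight off.

**Last checks:** After I let go, the top view put the slate at yaw 4.4°, with its position unchanged within measurement error. The seat point stayed within about 1 mm throughout the turn. Both tarts are upright, and the bottle, bowl and jam jar look unmoved by eye.

**What disagreed:**
- **Peg position:** My first estimate puts the peg about 2 mm from the seat in the final fit, (-1.0, -1.7) mm, which would be inside the slate. I take this as camera calibration error, because the slate turned about one fixed point the whole way.
- **Stop position:** The stop came out at slate x = 115.9 mm, or about 117 mm with the same correction; the limits are 115 to 118.8 mm.
- **First feel of the stop:** One apparent contact with the stop was only the arm settling, so I kept pushing until the contact was firm.

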